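Balance a loaded nest plate, lift it off its mixer pins and clip it into the dock

ROBOT

A 6-joint arm with a two-finger parallel gripper is mounted at the origin on the work surface. World frame = base frame: x ahead of the robot, y to its left, z up, the work surface at z = 0. Lengths are in m, angles in rad, forces in N, time in s.
With the tool pointing down it reaches from about 0.3 to 0.875 m from the base axis. Payload 6.4 kg.
Tool frame: the origin (TCP) lies midway between the tips of the shut fingers; the grasp point (between the pads) lies 19 mm behind it (ctrl.tcp_to_grasp is the distance from the TCP to the grasp point, in m); z points along the fingers, y is the direction in which the jaws open and shut (so a half turn about z gives the same grasp; the last joint's range is limited). The gripper opens to 85 mm and grips with 20 to 120 N. Pads are 22 mm wide; open, the fingers measure 114 mm over their backs; the gripper's body (76 mm by 85 mm) begins 54 mm behind the grasp point. The pads swing forward as they close: fully open they stand 13 mm farther back than shut.
Start: joints at [-1.369, 0.181, 1.607, -0, 1.354, -0.206], TCP at [0.228, -0.528, 0.231] pointing down, gripper open.
Joint ranges: [-2.99, 2.99], [-0.89, 2.07], [0.3, 2.58], [-1.14, 4.28], [0, 2.63], [-3.12, 3.12]. Speed limits (rad/s): [2.57, 2.57, 3.01, 3.14, 3.14, 3.14].

INTERFACE

Orientations are given as a unit quaternion [w, x, y, z].
In Python, from bench import monitor, imaging, order, spotter, ctrl gives the robot as it stands.
- The arm moves only by the shell command python3 -m pendant 'ROWS'. ROWS is JSON, a list that holds one entry, the list of rows, each a list of 5 numbers: the shift along the world's x, y, z in mm, then the turn about the world's z in degrees, then the finger opening in mm, from 0 to 85.4. A call has 1 to 8 rows; each row shifts and turns the commanded pose from where the row before left it; what a row does not reach is not made up. A row lasts 1/8 s, in which the tool goes at most 62.5 mm and 10.7 degrees, less where a joint would pass 70% of its speed; a pose out of reach is approached as far as the arm can. A call with a gripper value outside its range is refused whole. The fingers move at their own pace and stop on an object; the grip force is fixed at half the most. Time passes only in rows, so rows that do not move let the fingers close. It gives the time, the measured TCP pose, the force and the opening at its end, in the units of the state.
- monitor.get_obs(): the state, without advancing time (a new reading comes with each control period).
- imaging.camera(name): name is "scene" or "side" or "wrist"; returns a dict with "img" (480x640x3 uint8, red, green, blue), "vfov" (degrees; the focal length in pixels is half the picture's height over the tangent of half this angle, whatever the lens; pixels are square), "cx", "cy" (the principal point, pixels), "origin" and "orientation" of the camera in the world. Camera axes: x right, y down, z forward; pixel columns grow to the right and rows downward; lengths in m; the calibration is good to about 2 mm. A picture is of the moment at which its call begins. There is no depth.
- order.hand_in(): hands the job in, once; it reports no verdict.
Trained networks look in the newest picture that a camera, given by its name, has taken for a name from the list of things; names that differ only in an ending like _2 or _b are one class to them, and where a whole thing is asked for, a point or a joint stands for the part that bears it (a point fixed in the world has none). Each returns a list of dicts, best first, with "confidence" (0 to 1); they miss things now and then, are a little off and sometimes report something else, mostly with a low value. They report only what shows in the picture. A call takes as long as a camera call.
- spotter.recognise(camera, thing): "at" ([x, y, z] in m, in the coordinates of the camera as it stood for that picture, good to about 4 mm: the middle of the surface that is visible of it).
- spotter.tip_of(camera, thing): "at" ([x, y, z] in m, in the coordinates of the camera as it stood for that picture, good to about 4 mm: a listed point, or the origin of a listed thing).
The state is a dict: "time_s": time; "q": joint angles; "dq": joint speeds; "joint_efforts": joint torques, N m; "eef_pos": TCP position; "eef_rot": TCP orientation; "wrist_force": force on the tool from outside, world axes, zero at the start; "torque": the same for the moment, N m; "opening": opening from 0.0 (shut) to 1.0 (fully open).
Only numpy, scipy, OpenCV 4.12 (cv2) and the standard library are available. Lean on these libraries where they do the work, as an engineer would, in place of code of your own. Each camera call takes 0.05 s, during which the arm holds its last target. There are 200 camera calls.

TASK

Lift the loaded nest plate by its sliding grip straight up off the mixer's pins, never letting it tip more than about four degrees: first slide the grip to the balance point, which can only be felt. Set it down between the dock's guides, tongue towards the clip, and push it along the deck against the stops so that the clip snaps down behind the tongue's bead. Let go and leave everything else where it stands.

Things in the scene. Friction and masses are not known exactly. Their poses are not given: they have to be found in the camera images.
- plate: Loose aluminium nest plate, 180 (x) x 90 (y) x 8 mm; origin at the centre of its underside, x along its length towards the tongue, z up. Two 10 mm holes at x = -78 and +78 take the mixer's pins. A rail for the grip's carriage runs along x at y = 0, 46 to 56 mm above the underside. Whole weight 0.35 to 1 kg. It lies flat on the mixer and, lifted out of balance, rocks about its end edge, x = -90 or +90.
- cassette_a: One of two closed cassettes, 40 x 78 x 26 mm, fixed on the plate at plate x = -50; origin at the centre of its underside, 8 mm above the plate's underside. How heavy it is cannot be seen; the two mostly differ, so the plate's balance point lies up to 26 mm either side of its middle along x, at y = 0.
- cassette_b: The other closed cassette, of the same size and of unknown weight, fixed at plate x = +50.
- bead (a point): Middle of the round bead (7 mm diameter, 36 mm long, along y) at the tip of the plate's 36 mm wide, 3 mm thick tongue; at plate x = +110, 4.5 mm above the underside.
- flange (a point): Middle of the outer face of the plate's upturned end flange, the place to push: at plate x = -90, 18 mm above the underside. The flange is 60 mm wide, its top 29 mm above the underside; the outer face is flush with the plate's end and looks to plate -x.
- carriage (a joint): Position (m) of the carriage along the plate's rail, in the plate's +x direction, 0 at the plate's middle, end stops at -0.036 and +0.036. It slides along the rail when pulled with about 2.5 N and otherwise stays. Carriage and grip together weigh 60 g.
- grip_center (a point): Centre of the black grip paddle, 30 (plate x) x 12 (plate y: pinch across this) x 38 mm high; 91 mm above the plate's underside, at the carriage's x. It stands on the carriage (top 61 mm up) on a free pivot along plate y, 64 mm above the underside, turning 0.35 rad each way: the plate hangs from it like a pendulum, centre of mass about 45 mm below the pivot, level only if the carriage is over the balance point.
- mixer: Low bench mixer, fixed, housing 240 x 150 mm; origin at the centre of its foot, x along its length. Its flat aluminium platform is 70 mm above the origin; two upright steel pins, 8 mm in diameter and 22 mm high, stand on it at x = -78 and +78, y = 0.
- dock: Aluminium dock, fixed, 270 (x) x 130 (y) mm; origin at the centre of its foot, x along its length towards the clip. Flat deck 20 mm above the origin. Two guides, 97 mm apart and 8 mm high, run along x from -120 to +80. Set down with the plate's origin at about dock x = -30, the tongue is clear of the clip; the bead meets the clip at about x = -12. Pushing it home takes 4 to 15 N, then rises steeply.
- home (a point): Where the plate's origin lies when fully home: on the dock's deck at dock x = +5, y = 0. There the plate's end meets two steel stops, 22 mm high, whose faces are at dock x = +95; the tongue passes between them.
- clip_jaw (a joint): Lift (m) of the dock's sprung clip jaw: 0 when closed, about 0.003 as the bead passes under it, about 0.0005 when it has snapped down behind the bead. The jaw's nose is at dock x = +109; its lead-in ramp, 34 mm wide, rises from there towards -x to x = +88; its top is 42 mm above the dock's foot.
- dish_a: Bystander, to be left alone: closed white culture dish, 58 mm across, 14 mm high; origin at the centre of its underside.
- dish_b: Bystander, to be left alone: another closed white culture dish, 58 mm across, 14 mm high; origin at the centre of its underside.
- reagent: Bystander, to be left alone: amber glass bottle, 60 mm across, 120 mm tall; origin at the centre of its underside.
- jar: Bystander, to be left alone: white jar, 60 mm across, 70 mm tall; origin at the centre of its underside.
- beaker: Bystander, to be left alone: glass beaker, 68 mm across, 85 mm tall; origin at the centre of its underside.
- tip_box: Bystander, to be left alone: grey box, 120 x 85 x 60 mm; origin at the centre of its underside.
- timer: Bystander, to be left alone: flat black timer, 60 x 60 x 20 mm; origin at the centre of its underside.

How it is judged:
By the outcome, as a careful person would: the job done as asked, in the order asked, and still so for the second after the job is handed in, with the robot touching nothing.
It also fails if it takes over 72 s, if anything falls off the work surface, if the arm or the gripper's body presses on something with over 40 N, if the wrist force passes 120 N, or if a joint passes its speed limit or range.

## Working session

There is one attempt and no reset: what is moved stays moved. The work goes in short steps, Python scripts to look and compute and a shell command to move; the robot and the scene stay as the last step left them, time stands still between calls to the robot, and variables do not carry over. Pictures are saved under pics/ and viewed, about 8 in all and at most 12, crops included, and the job is handed in when it is done.

```bash
mkdir -p pics; cat > h.py <<'E'
import numpy as np, cv2
from scipy.spatial.transform import Rotation as R
from bench import monitor, imaging, order, spotter, ctrl
def cam(n,save=None):
    c=imaging.camera(n)
    if save: cv2.imwrite('pics/'+save,c['img'][:,:,::-1])
    return c
def rot(q): return R.from_quat([q[1],q[2],q[3],q[0]])
def w(c,p): return rot(c['orientation']).apply(p)+np.array(c['origin'])
def find(c,n,t,f='tip_of',k=2):
    o=[]
    for d in getattr(spotter,f)(n,t)[:k]:
        o.append((round(d['confidence'],2),np.round(w(c,d['at']),4)))
    return o
def proj(c,P):
    p=rot(c['orientation']).inv().apply(np.array(P)-c['origin']); f=240/np.tan(np.radians(c['vfov']/2))
    return np.c_[c['cx']+f*p[...,0]/p[...,2],c['cy']+f*p[...,1]/p[...,2]] if p.ndim>1 else (c['cx']+f*p[0]/p[2],c['cy']+f*p[1]/p[2])
def ray(c,u,v,z):
    f=240/np.tan(np.radians(c['vfov']/2)); d=rot(c['orientation']).apply([(u-c['cx'])/f,(v-c['cy'])/f,1]); o=np.array(c['origin'])
    return o+d*(z-o[2])/d[2]
def st():
    s=monitor.get_obs(); e=rot(s['eef_rot']).as_matrix()
    print('t',s['time_s'],'tcp',np.round(s['eef_pos'],4),'jawY',np.round(e[:,1],3),'z',np.round(e[:,2],3),'F',np.round(s['wrist_force'],2),'T',np.round(s['torque'],3),'op',round(s['opening'],3))
E
python3 - <<'E'
from h import *
st(); print(ctrl.tcp_to_grasp)
for n in ['scene','side']:
    c=cam(n,n+'0.png'); print(n,np.round(c['origin'],3),c['vfov'])
    for t in ['plate','bead','flange','grip_center','mixer','dock','home','cassette_a','clip_jaw','dish_a','reagent','jar','beaker','tip_box','timer']:
        try: print(t,find(c,n,t))
        except Exception as e: print(t,e)
E
```

```text
t 0.0 tcp [ 0.2279 -0.5273  0.2304] jawY [ 0.397 -0.918 -0.002] z [-0.     0.002 -1.   ] F [-0.88  0.57 -0.49] T [ 0.053 -0.063 -0.002] op 1.003
0.0187
scene [1.16  0.521 0.891] 56.785510696783156
plate [(0.67, array([ 0.595 , -0.2019,  0.0223])), (0.55, array([0.5073, 0.1997, 0.0708]))]
bead [(0.81, array([0.4907, 0.0943, 0.0768]))]
flange [(0.7, array([0.5211, 0.2939, 0.0885]))]
grip_center [(0.72, array([0.5001, 0.1686, 0.1638]))]
mixer [(0.88, array([ 5.052e-01,  2.041e-01, -5.000e-04]))]
dock [(0.91, array([ 5.966e-01, -1.966e-01, -1.000e-04]))]
home [(0.62, array([ 0.5925, -0.1998,  0.0225]))]
cassette_a [(0.91, array([0.5136, 0.249 , 0.0808])), (0.72, array([0.5046, 0.1505, 0.0806]))]
clip_jaw it knows: bead, beaker, cassette, dish, dock, flange, grip_center, home, jar, mixer, plate, reagent, timer, tip_box
dish_a [(0.78, array([ 0.6933,  0.0065, -0.0027])), (0.7, array([0.381 , 0.0152, 0.0041]))]
reagent [(0.84, array([ 0.7563, -0.1789,  0.0032]))]
jar [(0.87, array([ 0.327 , -0.2976,  0.0012]))]
beaker [(0.67, array([0.7451, 0.1936, 0.0018]))]
tip_box [(0.8, array([0.3106, 0
[... 558 characters left out ...]
0.85, array([0.5162, 0.2563, 0.0799])), (0.83, array([0.5035, 0.1559, 0.0757]))]
clip_jaw it knows: bead, beaker, cassette, dish, dock, flange, grip_center, home, jar, mixer, plate, reagent, timer, tip_box
dish_a [(0.76, array([6.907e-01, 5.600e-03, 3.000e-04])), (0.64, array([0.3788, 0.0176, 0.0032]))]
reagent [(0.69, array([ 7.587e-01, -1.812e-01, -6.000e-04]))]
jar [(0.94, array([ 0.3366, -0.2992,  0.0008])), (0.69, array([ 0.3104,  0.3654, -0.0007]))]
beaker [(0.88, array([ 0.749 ,  0.1947, -0.004 ]))]
tip_box [(0.74, array([ 0.7471,  0.1945, -0.0035])), (0.72, array([ 0.5991, -0.1979,  0.0016]))]
timer [(0.91, array([0.7862, 0.071 , 0.002 ])), (0.74, array([ 0.3078,  0.3674, -0.0013]))]
```

```bash
python3 -c "
import cv2,numpy as np
a=cv2.imread('pics/scene0.png');b=cv2.imread('pics/side0.png');print(a.shape)
"
```

```text
(480, 640, 3)
```

View pics/scene0.png

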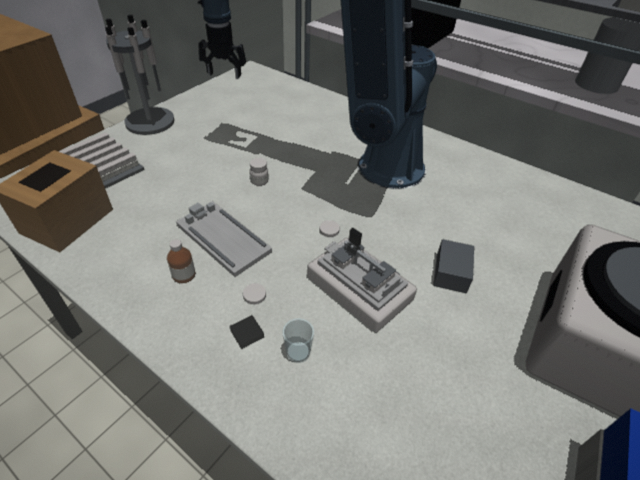

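View pics/side0.png

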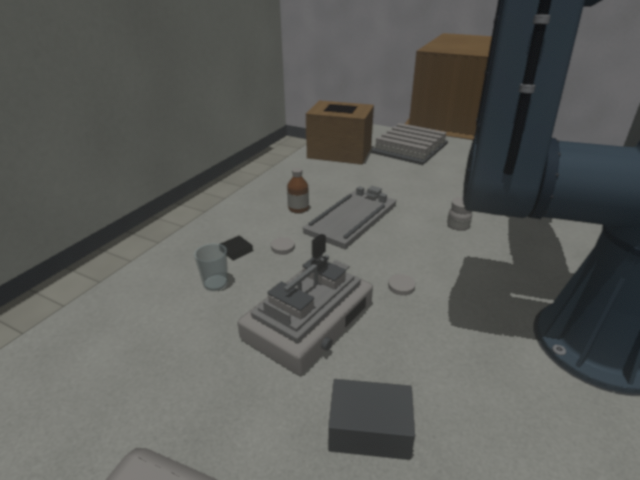

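The scene shows the plate on the mixer (about 360,275), with its tongue towards the dock at (222,237) and the dock's clip at about (200,210). The side view agrees. Next I'll measure the dock's yaw from enlarged crops.

```bash
python3 - <<'E'
import cv2,numpy as np
a=cv2.imread('pics/scene0.png')[190:285,165:285];b=cv2.imread('pics/side0.png')[178:254,296:406]
a=cv2.resize(a,(720,570),interpolation=cv2.INTER_CUBIC)
b=cv2.resize(b,(660,456),interpolation=cv2.INTER_CUBIC)
a=cv2.resize(a,(400,317));b=cv2.resize(b,(400,276))
cv2.imwrite('pics/crop.png',np.vstack([a,b]))
E
```

```text
(no output)
```

View pics/crop.png

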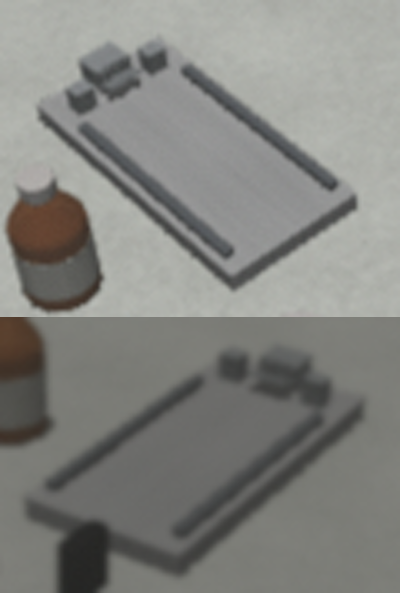

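Both crops show the deck's four corners clearly, and the clip and stops at the far (-y) end.

```bash
python3 - <<'E'
from h import *
c=cam('scene')
P=[ray(c,165+u/3.333,190+v/3.337,0.02)[:2] for u,v in [(40,105),(235,277),(355,195),(170,40)]]
print(np.round(P,4), np.mean(P,0)); 
for a,b in [(1,0),(2,3)]:
    d=P[b]-P[a]; print(np.hypot(*d),np.degrees(np.arctan2(d[1],d[0])))
for a,b in [((230,250),(85,125)),((335,183),(188,68))]:
    p,q=[ray(c,165+u/3.333,190+v/3.337,0.028)[:2] for u,v in (a,b)]; d=q-p; print('guide',p,q,np.hypot(*d),np.degrees(np.arctan2(d[1],d[0])))
c=cam('side')
Q=[ray(c,296+u/3.636,178+v/3.636,0.02)[:2] for u,v in [(28,183),(183,245),(363,86)]]
print(np.round(Q,4)); d=Q[2]-Q[1]; print('side',np.hypot(*d),np.degrees(np.arctan2(d[1],d[0])))
d=Q[0]-Q[1]; print('side end',np.hypot(*d),np.degrees(np.arctan2(d[1],d[0])))
s=monitor.get_obs(); print(s['q'])
E
```

```text
[[ 0.6419 -0.3333]
 [ 0.6767 -0.0671]
 [ 0.5531 -0.0527]
 [ 0.5119 -0.3094]] [ 0.59588897 -0.19060752]
0.268381295803153 -97.4486937062168
0.26001928061026963 -99.12692863313869
guide [ 0.6638079  -0.08401373] [ 0.63935863 -0.27716239] 0.1946899365455202 -97.21428380212834
guide [ 0.55870571 -0.06885339] [ 0.53432392 -0.2622037 ] 0.19488154583982756 -97.18715599120581
[[ 0.672  -0.0642]
 [ 0.5432 -0.0447]
 [ 0.5131 -0.3065]]
side 0.2634582750676878 -96.55371343445505
side end 0.13020282539738745 -8.585900282078057
[-1.36929440e+00  1.80835280e-01  1.60697107e+00 -4.82379885e-06
  1.35379102e+00 -2.06308666e-01]
```

```bash
python3 -m pendant '[[[22,58,2,7.3,60],[22,58,2,7.3,60],[22,58,2,7.3,60],[22,58,2,7.3,60],[22,58,2,7.3,60],[22,58,2,7.3,60],[22,58,2,7.3,60],[22,58,2,7.3,60]]]'
python3 -m pendant '[[[22,58,2,0,60],[22,58,2,0,60],[22,58,2,0,60],[8,50,2,0,60],[0,0,0,0,60],[0,0,0,0,60]]]'
python3 - <<'E'
from h import *
st(); c=cam('wrist','w1.png')
for t in ['plate','bead','flange','grip_center','mixer','cassette_a']: print(t,find(c,'wrist',t))
E
```

```text
time_s: 2.6
eef_pos: [0.4046, -0.062, 0.2479]
eef_rot: [0.001, 0.755, 0.656, 0.0]
wrist_force: [0.2, -0.2, 0.5]
opening: 0.7
time_s: 3.35
eef_pos: [0.4778, 0.16, 0.2551]
eef_rot: [0.0, 0.756, 0.655, -0.0]
wrist_force: [-0.5, 0.5, 0.3]
opening: 0.703
t 3.35 tcp [0.4778 0.16   0.2551] jawY [ 0.99  -0.142 -0.   ] z [-0.    -0.001 -1.   ] F [-0.53  0.51  0.34] T [ 0.065 -0.025  0.01 ] op 0.703
plate [(0.7, array([0.5096, 0.2036, 0.0712])), (0.18, array([0.7465, 0.1881, 0.004 ]))]
bead [(0.96, array([0.4886, 0.0912, 0.0755]))]
flange [(0.95, array([0.5216, 0.2911, 0.0881]))]
grip_center [(0.72, array([0.4993, 0.1669, 0.1581]))]
mixer []
cassette_a [(0.92, array([0.5007, 0.1537, 0.0779])), (0.87, array([0.5135, 0.2516, 0.0765]))]
```

View pics/w1.png

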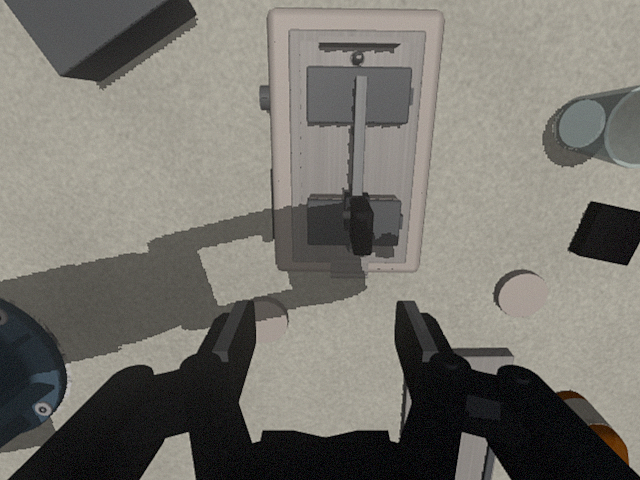

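The wrist view shows the plate nearly square to the jaws, the grip at (361,225) and the bead end at the bottom. I'll get the yaw from the plate edges.

```bash
python3 - <<'E'
from h import *
c=cam('wrist')
a=lambda p,q:np.degrees(np.arctan2(*(q-p)[1::-1]))
for z,A,B in [(.126,(361,76),(354,190)),(.078,(290,32),(288,200)),(.078,(425,32),(411,200)),(.104,(310,67),(310,124)),(.104,(411,67),(408,124))]:
    p,q=ray(c,*A,z),ray(c,*B,z); print(z,np.round(p,4),np.round(q,4),a(p,q))
p,q=ray(c,290,30,.078),ray(c,425,30,.078); print(np.round(p,4),np.round(q,4),np.hypot(*(q-p)[:2]),a(p,q))
g=np.array([.5003,.168,.161]); print(proj(c,g),proj(c,g+[0,0,.019]))
im=cv2.cvtColor(c['img'],cv2.COLOR_RGB2GRAY)
f=[np.array(x) for x in([.5216,.2911],[.5213,.2924],[.5211,.2939])];b=[np.array(x) for x in([.4886,.0912],[.4936,.0947],[.4907,.0943])]
d=np.mean(b,0)-np.mean(f,0); print(np.hypot(*d),a(np.mean(f,0),np.mean(b,0)))
E
```

```text
0.126 [0.5177 0.2605 0.126 ] [0.5037 0.1832 0.126 ] -100.32083088216096
0.078 [0.4719 0.3028 0.078 ] [0.4468 0.1725 0.078 ] -100.87716669063305
0.078 [0.5751 0.2877 0.078 ] [0.5553 0.1566 0.078 ] -98.61385811008309
0.104 [0.4838 0.2734 0.104 ] [0.4775 0.2342 0.104 ] -99.08927748492755
0.104 [0.5568 0.2627 0.104 ] [0.5518 0.2233 0.104 ] -97.24846901471342
[0.4721 0.3042 0.078 ] [0.5752 0.2891 0.078 ] 0.1041686074205812 -8.325203724428759
(np.float64(355.6794614297125), np.float64(223.29650059106703)) (np.float64(358.1167698247421), np.float64(232.06666260009695))
0.20136949178617455 -98.67333296136263
```

```bash
python3 -m pendant '[[[24,8,0,-0.4,50],[0,0,-56,0,50],[0,0,-40,0,50],[0,0,-16,0,50],[0,0,0,0,50],[0,0,0,0,50]]]'
python3 - <<'E'
from h import *
st(); c=cam('wrist','w2.png')
for t in ['grip_center','bead','flange']: print(t,find(c,'wrist',t),find(cam('scene'),'scene',t),find(cam('side'),'side',t))
E
```

```text
time_s: 4.5
eef_pos: [0.5035, 0.1683, 0.1452]
eef_rot: [0.001, 0.758, 0.652, 0.001]
wrist_force: [0.4, -0.4, 0.2]
opening: 0.58
t 4.5 tcp [0.5035 0.1683 0.1452] jawY [ 0.989 -0.15   0.003] z [ 0.003  0.    -1.   ] F [ 0.44 -0.39  0.23] T [-0.018 -0.001 -0.023] op 0.58
grip_center [(0.71, array([0.5003, 0.1697, 0.1579])), (0.65, array([0.5089, 0.2027, 0.0733]))] [(0.57, array([0.5024, 0.1647, 0.1605]))] [(0.81, array([0.502 , 0.1693, 0.1652]))]
bead [] [(0.85, array([0.4865, 0.0952, 0.0772])), (0.36, array([0.4989, 0.1674, 0.1598]))] [(0.87, array([0.4912, 0.0917, 0.0702])), (0.18, array([0.5088, 0.2052, 0.0649]))]
flange [(0.67, array([0.5255, 0.2906, 0.0894]))] [(0.74, array([0.7438, 0.1942, 0.0028]))] [(0.94, array([0.5225, 0.2945, 0.0903]))]
```

View pics/w2.png

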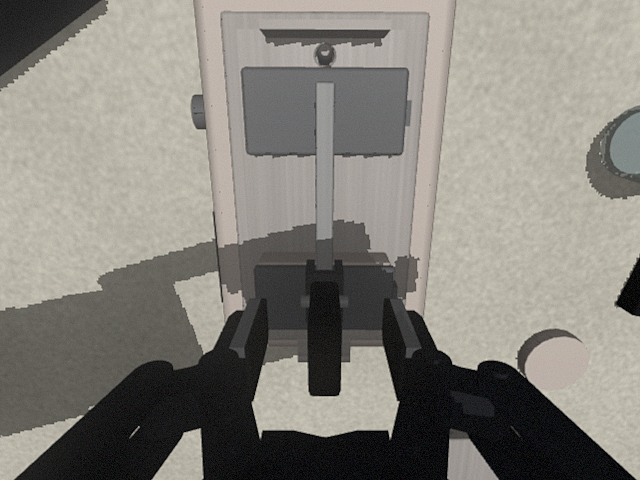

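The paddle is centred between the jaws: the pads' inner edges are at columns 268 and 382, and the paddle is at 325. Closing.

```bash
python3 -m pendant '[[[0,0,0,0,0],[0,0,0,0,0],[0,0,0,0,0],[0,0,0,0,0],[0,0,0,0,0],[0,0,0,0,0]]]'
python3 - <<'E'
from h import *
for i in range(4): cam('wrist'); st()
E
```

```text
time_s: 6.05
eef_pos: [0.5025, 0.1681, 0.1435]
eef_rot: [0.0, 0.758, 0.652, 0.0]
wrist_force: [3.3, -0.6, -0.6]
opening: 0.135
t 6.1 tcp [0.5025 0.1681 0.1435] jawY [ 0.989 -0.15   0.001] z [ 0.001 -0.    -1.   ] F [ 4.   -0.63 -0.37] T [-0.164 -0.622 -0.077] op 0.135
t 6.15 tcp [0.5025 0.168  0.1435] jawY [ 0.989 -0.15   0.001] z [ 0.001 -0.    -1.   ] F [ 3.28 -1.27 -0.19] T [-0.204 -0.713 -0.082] op 0.133
t 6.2 tcp [0.5025 0.1681 0.1435] jawY [ 0.989 -0.15   0.001] z [ 0.001 -0.    -1.   ] F [ 4.78 -0.4  -0.14] T [-0.221 -0.742 -0.031] op 0.132
t 6.25 tcp [0.5025 0.1681 0.1435] jawY [ 0.989 -0.15   0.001] z [ 0.001 -0.    -1.   ] F [ 3.77 -0.84  0.15] T [-0.202 -0.694 -0.075] op 0.132
```

```bash
cat >> h.py <<'E'
def avg(n=10):
    F=[]
    for i in range(n):
        imaging.camera('wrist'); s=monitor.get_obs(); F.append(np.r_[s['wrist_force'],s['torque'],s['eef_pos']])
    F=np.array(F); print('t',s['time_s'],'F',F.mean(0)[:3].round(2),'+-',F.std(0)[:3].round(2),'T',F.mean(0)[3:6].round(3),'tcp',F.mean(0)[6:].round(5)); return F.mean(0)
E
python3 -m pendant '[[[0.8,0,0,0,0],[0,0,0,0,0]]]'
python3 -c "
from h import *
avg(8)"
python3 -m pendant '[[[0,0,2.5,0,0],[0,0,0,0,0],[0,0,0,0,0]]]'
python3 -c "
from h import *
avg(10)
for n in ['side','scene']:
  c=cam(n); print(find(c,n,'bead',k=1),find(c,n,'flange',k=1))"
```

```text
time_s: 6.5
eef_pos: [0.5027, 0.1681, 0.1434]
eef_rot: [-0.0, 0.758, 0.652, -0.0]
wrist_force: [1.6, -1.0, 2.1]
opening: 0.135
t 6.9 F [ 0.65 -2.3   3.71] +- [0.3  0.71 0.56] T [-0.408 -0.06  -0.087] tcp [0.50268 0.16808 0.1434 ]
time_s: 7.28
eef_pos: [0.502, 0.1684, 0.1449]
eef_rot: [-0.001, 0.758, 0.652, -0.001]
wrist_force: [1.9, 1.7, -5.7]
opening: 0.134
t 7.775 F [ 0.4   1.81 -6.02] +- [0.5  0.47 0.59] T [ 0.331 -0.028  0.004] tcp [0.50239 0.16836 0.14539]
[(0.58, array([0.4895, 0.0892, 0.0761]))] [(0.47, array([0.5048, 0.2036, 0.0686]))]
[(0.59, array([0.4903, 0.0927, 0.0776]))] [(0.58, array([0.5174, 0.2918, 0.0884]))]
```

```bash
python3 -m pendant '[[[0,0,1.5,0,0],[0,0,0,0,0],[0,0,0,0,0]]]'
python3 -c "
from h import *
avg(10)"
```

```text
time_s: 8.45
eef_pos: [0.5029, 0.1681, 0.1473]
eef_rot: [0.0, 0.758, 0.652, -0.0]
wrist_force: [-0.3, 1.9, -6.1]
opening: 0.13
t 8.95 F [-0.    1.62 -5.84] +- [0.4  0.68 0.51] T [0.335 0.041 0.044] tcp [0.50288 0.16809 0.1473 ]
```

```bash
python3 -m pendant '[[[0,0,-3.2,0,0],[0,0,0,0,0]]]'
python3 -c "
from h import *
avg(4)"
python3 -m pendant '[[[1.3,8.4,0,0,0],[1.3,8.4,0,0,0],[1.3,8.4,0,0,0],[1.3,8.4,0,0,0],[1.3,8.4,0,0,0],[1.3,8.4,0,0,0],[1.3,8.4,0,0,0],[1.1,8.4,0,0,0]]]'
python3 -c "
from h import *
avg(8)"
```

```text
time_s: 9.2
eef_pos: [0.5029, 0.1675, 0.1439]
eef_rot: [0.0, 0.758, 0.652, -0.0]
wrist_force: [-0.3, -2.2, -4.0]
opening: 0.127
t 9.4 F [-0.5  -2.32 -3.24] +- [0.32 0.81 0.29] T [-0.445  0.148  0.041] tcp [0.50294 0.16774 0.14413]
time_s: 10.4
eef_pos: [0.513, 0.2358, 0.1438]
eef_rot: [-0.0, 0.758, 0.652, -0.0]
wrist_force: [1.5, -2.6, -7.3]
opening: 0.14
t 10.8 F [ 0.66  0.68 -5.53] +- [0.43 0.85 0.99] T [ 0.103 -0.071 -0.033] tcp [0.513   0.23603 0.14404]
```

```bash
python3 -m pendant '[[[0,0,1.5,0,0],[0,0,0,0,0],[0,0,0,0,0]]]'
python3 -c "
from h import *
avg(8)"
python3 -m pendant '[[[0,0,1.5,0,0],[0,0,0,0,0],[0,0,0,0,0]]]'
python3 -c "
from h import *
avg(8)
for n in ['side','scene']:
  c=cam(n); print(find(c,n,'bead',k=1),find(c,n,'flange',k=1),find(c,n,'grip_center',k=1))"
```

```text
time_s: 11.18
eef_pos: [0.5129, 0.2352, 0.1455]
eef_rot: [-0.0, 0.758, 0.652, -0.0]
wrist_force: [-0.3, -0.8, -6.6]
opening: 0.134
t 11.575 F [-0.08 -0.55 -6.63] +- [0.55 0.39 0.48] T [-0.09   0.083 -0.023] tcp [0.51298 0.23526 0.1455 ]
time_s: 11.95
eef_pos: [0.513, 0.2351, 0.147]
eef_rot: [0.0, 0.758, 0.652, -0.0]
wrist_force: [-0.2, -3.0, -6.8]
opening: 0.129
t 12.35 F [-0.11 -2.1  -7.65] +- [0.35 0.52 0.47] T [-0.421  0.052 -0.035] tcp [0.51302 0.23524 0.14702]
[(0.69, array([0.493 , 0.0925, 0.0742]))] [(0.89, array([0.5198, 0.2946, 0.0917]))] [(0.5, array([0.5119, 0.2367, 0.1688]))]
[(0.6, array([0.4905, 0.0945, 0.075 ]))] [(0.57, array([0.5207, 0.2939, 0.0935]))] [(0.37, array([0.5093, 0.2339, 0.1666]))]
```

```bash
python3 -m pendant '[[[0,0,-3.7,0,0],[0,0,0,0,0],[-1.1,-7.1,0,0,0],[-1.1,-7.1,0,0,0],[-1,-7.1,0,0,0],[0,0,0,0,0],[0,0,0,0,0]]]'
python3 -c "
from h import *
avg(6)"
python3 -m pendant '[[[0,0,2.5,0,0],[0,0,0,0,0],[0,0,0,0,0]]]'
python3 -c "
from h import *
avg(8)"
```

```text
time_s: 13.62
eef_pos: [0.5099, 0.2132, 0.1435]
eef_rot: [0.0, 0.758, 0.652, -0.0]
wrist_force: [-0.5, -1.6, -3.3]
opening: 0.134
t 13.925 F [ 0.02 -2.48 -2.34] +- [0.55 0.37 0.32] T [-0.446  0.023 -0.032] tcp [0.50997 0.21359 0.14348]
time_s: 14.3
eef_pos: [0.5094, 0.2142, 0.1455]
eef_rot: [-0.0, 0.758, 0.652, -0.0]
wrist_force: [0.5, -0.1, -7.2]
opening: 0.138
t 14.7 F [-0.14  0.12 -7.41] +- [0.27 0.53 0.56] T [0.002 0.015 0.004] tcp [0.50968 0.21411 0.14571]
```

```bash
cat >> h.py <<'E'
def track(name,ref,P,hw,cur):
    # subpixel shift (px) of patch about world P between flat reference and cur; returns mm of rise per vertical px
    a=cv2.cvtColor(ref,cv2.COLOR_BGR2GRAY).astype(np.float32);b=cv2.cvtColor(cur['img'],cv2.COLOR_RGB2GRAY).astype(np.float32)
    u,v=map(lambda x:int(round(x)),proj(cur,P)); k=6
    t=cv2.resize(a[v-hw:v+hw,u-hw:u+hw],None,fx=k,fy=k,interpolation=cv2.INTER_CUBIC); m=hw+14
    s=cv2.resize(b[v-m:v+m,u-m:u+m],None,fx=k,fy=k,interpolation=cv2.INTER_CUBIC)
    r=cv2.matchTemplate(s,t,cv2.TM_CCOEFF_NORMED); _,q,_,l=cv2.minMaxLoc(r)
    du,dv=l[0]/k-14,l[1]/k-14; g=np.array(proj(cur,np.array(P)+[0,0,.01]))-proj(cur,P)
    return round(q,3),(round(du,2),round(dv,2)),'mm/px up',round(-10/-g[1],2)
E
python3 -m pendant '[[[0,0,2.5,0,0],[0,0,0,0,0],[0,0,0,0,0]]]'
python3 - <<'E'
from h import *
avg(8)
for n in ['side','scene']:
    c=cam(n,n+'1.png'); ref=cv2.imread(f'pics/{n}0.png')
    for nm,P in [('flange',[.5213,.293,.095]),('bead',[.491,.094,.0745]),('cassA',[.514,.251,.104]),('cassB',[.5,.152,.104])]: print(n,nm,track(n,ref,P,9,c))
    print(find(c,n,'bead',k=1),find(c,n,'flange',k=1))
a=cv2.imread('pics/side0.png')[250:380,230:390];b=cv2.imread('pics/side1.png')[250:380,230:390]
cv2.imwrite('pics/cmp.png',cv2.resize(np.hstack([a,b]),(800,325),interpolation=cv2.INTER_CUBIC))
E
```

```text
time_s: 15.08
eef_pos: [0.5099, 0.214, 0.1485]
eef_rot: [0.0, 0.758, 0.652, 0.0]
wrist_force: [-0.2, -0.3, -7.7]
opening: 0.134
t 15.475 F [ 0.11  0.18 -7.08] +- [0.41 0.52 0.62] T [ 0.019 -0.007 -0.013] tcp [0.50983 0.21403 0.14835]
side flange (0.775, (-1.5, -3.0), 'mm/px up', np.float64(-2.28))
side bead (0.98, (-0.33, -1.0), 'mm/px up', np.float64(-2.53))
side cassA (0.868, (0.5, -2.83), 'mm/px up', np.float64(-2.29))
side cassB (0.857, (-12.5, -6.67), 'mm/px up', np.float64(-2.39))
[(0.77, array([0.4928, 0.0931, 0.0744]))] [(0.94, array([0.5225, 0.2944, 0.0929]))]
scene flange (0.875, (0.83, -1.33), 'mm/px up', np.float64(-3.62))
scene bead (0.828, (0.67, -0.17), 'mm/px up', np.float64(-3.66))
scene cassA (0.759, (1.0, -1.5), 'mm/px up', np.float64(-3.56))
scene cassB (0.828, (5.33, -14.0), 'mm/px up', np.float64(-3.53))
[(0.94, array([0.4895, 0.0918, 0.0794]))] [(0.82, array([0.5218, 0.2917, 0.0961]))]
```

View pics/cmp.png

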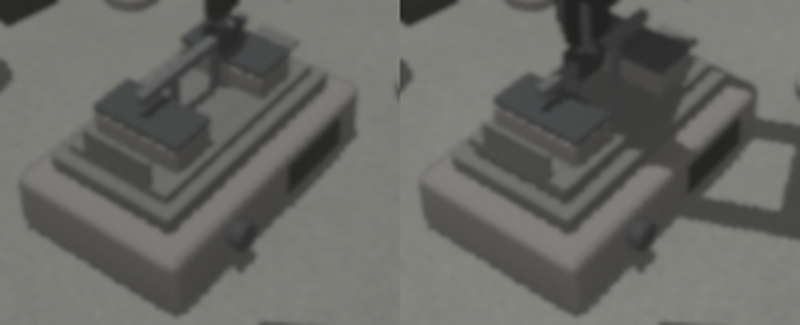

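The flange end has risen about 6 mm and the bead end about 2 mm, a tilt of roughly 1.2°. So the carriage needs to go about 1 to 1.5 mm towards the tongue.

```bash
python3 -m pendant '[[[0,0,-4.8,0,0],[0,0,0,0,0],[-0.3,-2,0,0,0],[0,0,0,0,0],[0,0,0,0,0]]]'
python3 -c "
from h import *
avg(3)"
python3 -m pendant '[[[0,0,3,0,0],[0,0,3,0,0],[0,0,0,0,0],[0,0,0,0,0],[0,0,0,0,0]]]'
python3 - <<'E'
from h import *
avg(6)
for n in ['side','scene']:
    c=cam(n,n+'2.png'); ref=cv2.imread(f'pics/{n}0.png')
    for nm,P in [('flange',[.5213,.293,.095]),('bead',[.491,.094,.0745]),('cassA',[.514,.251,.104])]: print(n,nm,[track(n,ref,P,h,c)[:2] for h in (7,9,12)])
    print(find(c,n,'bead',k=1),find(c,n,'flange',k=1))
E
```

```text
time_s: 16.4
eef_pos: [0.5097, 0.2122, 0.1436]
eef_rot: [-0.0, 0.758, 0.652, 0.0]
wrist_force: [1.6, 2.4, -6.7]
opening: 0.133
t 16.55 F [ 1.62  2.14 -6.76] +- [0.31 0.25 0.14] T [ 0.44  -0.206 -0.001] tcp [0.50964 0.21217 0.14363]
time_s: 17.18
eef_pos: [0.5094, 0.212, 0.1494]
eef_rot: [-0.0, 0.758, 0.652, -0.0]
wrist_force: [0.5, -0.9, -6.7]
opening: 0.129
t 17.475 F [ 0.35 -0.1  -7.1 ] +- [0.36 0.41 0.25] T [-0.008 -0.012 -0.001] tcp [0.50948 0.21201 0.14951]
side flange [(0.917, (6.83, 0.33)), (0.822, (1.5, -2.0)), (0.803, (-0.17, -2.33))]
side bead [(0.972, (0.17, -2.5)), (0.98, (0.17, -2.5)), (0.98, (0.17, -2.33))]
side cassA [(0.894, (0.67, -3.33)), (0.877, (0.83, -3.33)), (0.794, (0.17, -3.17))]
[(0.71, array([0.4916, 0.0936, 0.0782]))] [(0.64, array([0.5213, 0.2916, 0.0934]))]
scene flange [(0.903, (-0.67, -1.0)), (0.851, (0.33, -1.5)), (0.884, (0.17, -1.0))]
scene bead [(0.773, (1.83, -0.5)), (0.824, (1.0, -0.67)), (0.813, (0.17, -0.33))]
scene cassA [(0.871, (0.0, -2.33)), (0.778, (0.5, -1.83)), (0.589, (0.17, -2.17))]
[(0.78, array([0.4919, 0.0945, 0.0821]))] [(0.77, array([0.5198, 0.2926, 0.0948]))]
```

The plate now hangs level: bead up about 6.3 mm, cassette A about 7.4 mm, and Fz steady at 7.1 N. Next is the lift straight up, then a gentle carry.

```bash
python3 -m pendant '[[[0,0,3,0,0],[0,0,5,0,0],[0,0,8,0,0],[0,0,9,0,0],[0,0,9,0,0],[0,0,8,0,0],[0,0,5,0,0],[0,0,2,0,0]]]'
python3 - <<'E'
from h import *
avg(2)
for n in ['side','scene']:
    c=cam(n,n+'3.png'); print(find(c,n,'bead',k=1),find(c,n,'flange',k=1))
a=cv2.imread('pics/side3.png')[190:370,200:440];cv2.imwrite('pics/s3.png',cv2.resize(a,(720,540),interpolation=cv2.INTER_CUBIC))
E
```

```text
time_s: 18.77
eef_pos: [0.5097, 0.2121, 0.199]
eef_rot: [0.0, 0.758, 0.652, 0.0]
wrist_force: [0.7, 0.7, -8.0]
opening: 0.138
t 18.875 F [ 0.23  0.29 -7.03] +- [0.61 0.03 0.05] T [ 0.006 -0.011 -0.003] tcp [0.50961 0.21205 0.1988 ]
[(0.61, array([0.4901, 0.0921, 0.1274]))] [(0.76, array([0.5234, 0.2943, 0.1452]))]
[(0.76, array([0.4872, 0.0925, 0.1296]))] [(0.76, array([0.5172, 0.2932, 0.1458]))]
```

View pics/s3.png

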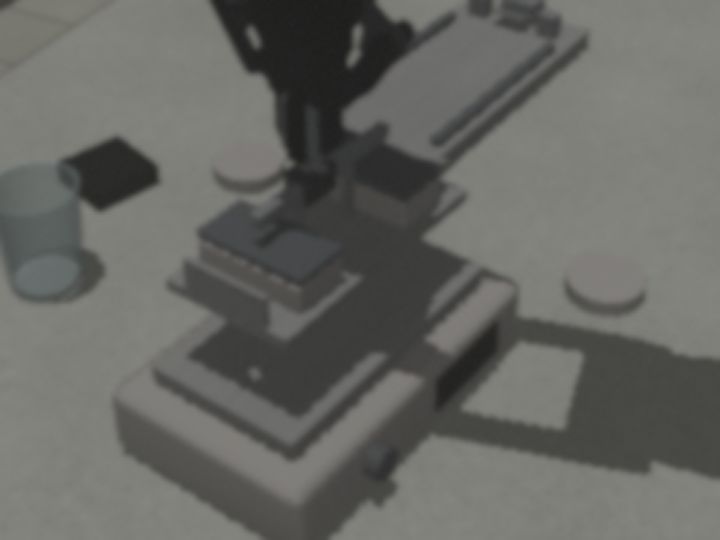

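The plate hangs clear of the pins and looks level. Carrying.

```bash
python3 -m pendant '[[[0.5,-2,0,0.2,0],[1,-4,0,0.2,0],[1.5,-6,0,0.2,0],[2,-8,0,0.2,0],[2.5,-10,0,0.2,0],[3,-12,0,0.2,0],[3.5,-14,0,0.1,0],[3.5,-14,0,0,0]]]' | head -2
python3 -m pendant '[[[3.5,-14,0,0,0],[3.5,-14,0,0,0],[3.5,-14,0,0,0],[3.5,-14,0,0,0],[3.5,-14,0,0,0],[3.5,-14,0,0,0],[3.5,-14,0,0,0],[3.5,-14,0,0,0]]]' | head -2
python3 -m pendant '[[[3.5,-14,0,0,0],[3.5,-14,0,0,0],[3.5,-14,0,0,0],[3.5,-14,0,0,0],[3.5,-14,0,0,0],[3.5,-14,0,0,0],[3.5,-14,0,0,0],[3.5,-14,0,0,0]]]' | head -2
python3 -m pendant '[[[3.5,-14,0,0,0],[3.5,-14,0,0,0],[3,-12,0,0,0],[2.5,-10,0,0,0],[2,-8,0,0,0],[1.5,-6,0,0,0],[1,-5,0,0,0],[0.5,-3,0,0,0]]]'
python3 -m pendant '[[[0,-1,0,0,0],[0,0,-10,0,0],[0,0,-15,0,0],[0,0,-15,0,0],[0,0,-12,0,0],[0,0,-6,0,0],[0,0,0,0,0]]]'
python3 - <<'E'
from h import *
st()
for n in ['side','scene']:
    c=cam(n,n+'4.png')
    for t in ['bead','flange','grip_center','plate','dock','home']: print(n,t,find(c,n,t))
a=cv2.imread('pics/side4.png')[145:265,270:430];b=cv2.imread('pics/scene4.png')[170:290,150:310]
cv2.imwrite('pics/s4.png',np.vstack([cv2.resize(x,(400,300),interpolation=cv2.INTER_CUBIC) for x in (b,a)]))
E
```

```text
time_s: 20.18
eef_pos: [0.5274, 0.1409, 0.1986]
time_s: 21.18
eef_pos: [0.5553, 0.0291, 0.1986]
time_s: 22.18
eef_pos: [0.5833, -0.0829, 0.1986]
time_s: 23.18
eef_pos: [0.6006, -0.1541, 0.1986]
eef_rot: [-0.0, 0.751, 0.66, 0.0]
wrist_force: [0.1, 1.1, -5.8]
opening: 0.129
time_s: 24.05
eef_pos: [0.6003, -0.1548, 0.1399]
eef_rot: [-0.0, 0.751, 0.66, -0.0]
wrist_force: [1.8, 0.6, -7.2]
opening: 0.13
t 24.05 tcp [ 0.6003 -0.1548  0.1399] jawY [ 0.992 -0.128 -0.001] z [-0.001  0.    -1.   ] F [ 1.8   0.61 -7.18] T [ 0.015 -0.061  0.02 ] op 0.13
side bead [(0.73, array([ 0.5848, -0.2767,  0.0677])), (0.6, array([ 0.7466,  0.1925, -0.0039]))]
side flange [(0.58, array([ 0.6127, -0.0717,  0.0831]))]
side grip_center [(0.65, array([ 0.5969, -0.1555,  0.1585]))]
side plate [(0.63, array([ 0.5974, -0.1665,  0.0618])), (0.27, array([ 0.583 , -0.2758,  0.0693]))]
side dock [(0.76, array([ 0.5997, -0.1995, -0.0043]))]
side home [(0.91, array([ 0.5956, -0.2002,  0.0153]))]
scene bead [(0.73, array([ 0.587 , -0.2774,  0.073 ]))]
scene flange [(0.72, array([ 0.6915,  0.0056, -0.0012]))]
scene grip_center [(0.74, array([ 0.5846, -0.2755,  0.0734])), (0.68, array([ 0.3314, -0.2959,  0.0037]))]
scene plate [(0.8, array([ 0.597 , -0.1672,  0.0699]))]
scene dock [(0.67, array([ 0.3316, -0.2954,  0.0027])), (0.64, array([ 5.974e-01, -1.950e-01,  3.000e-04]))]
scene home [(0.56, array([ 0.5962, -0.1998,  0.0211]))]
```

View pics/s4.png

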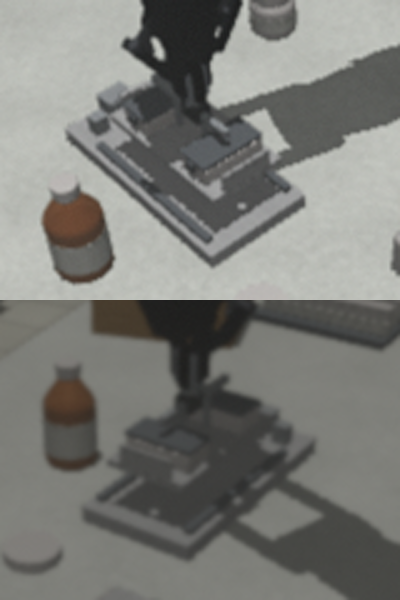

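The plate is over the dock, tongue towards the clip, and lines up with the guides to within 1 to 2 mm. I'll correct that and lower it.

```bash
python3 -m pendant '[[[1.5,-2,0,0,0],[0,0,-8,0,0],[0,0,-10,0,0],[0,0,-8,0,0],[0,0,-6,0,0],[0,0,-5,0,0],[0,0,-3,0,0],[0,0,0,0,0]]]'
python3 -c "
from h import *
avg(4)"
python3 -m pendant '[[[0,0,-3,0,0],[0,0,-2,0,0],[0,0,0,0,0],[0,0,0,0,0]]]'
python3 -c "
from h import *
avg(4)"
```

```text
time_s: 25.75
eef_pos: [0.602, -0.1569, 0.1004]
eef_rot: [-0.0, 0.751, 0.66, -0.0]
wrist_force: [0.3, -0.3, -7.0]
opening: 0.134
t 25.95 F [-0.36  0.51 -6.95] +- [0.32 0.72 0.3 ] T [ 0.012 -0.035  0.008] tcp [ 0.60226 -0.15704  0.10088]
time_s: 26.45
eef_pos: [0.6021, -0.1569, 0.0956]
eef_rot: [-0.0, 0.751, 0.66, -0.0]
wrist_force: [-0.5, 0.7, -7.3]
opening: 0.133
t 26.65 F [ 0.02 -0.07 -6.85] +- [0.53 0.57 0.57] T [ 0.006 -0.002 -0.003] tcp [ 0.60213 -0.15699  0.09567]
```

It is now lower than guide contact height, so it is between the guides. Landing.

```bash
python3 -m pendant '[[[0,0,-1,0,0],[0,0,-1,0,0],[0,0,-1,0,0],[0,0,0,0,0],[0,0,0,0,0]]]'
python3 - <<'E'
from h import *
avg(4)
for n in ['side','scene']:
    c=cam(n,n+'5.png')
    for t in ['bead','flange','home']: print(n,t,find(c,n,t,k=1))
E
```

```text
time_s: 27.28
eef_pos: [0.6023, -0.157, 0.0934]
eef_rot: [0.0, 0.751, 0.66, 0.0]
wrist_force: [-4.5, 1.4, 4.5]
opening: 0.132
t 27.475 F [-3.9   1.84  5.54] +- [0.37 0.28 0.69] T [ 0.4    0.815 -0.036] tcp [ 0.6023  -0.15703  0.09342]
side bead [(0.92, array([ 0.5858, -0.279 ,  0.0232]))]
side flange [(0.96, array([ 0.6106, -0.0785,  0.0366]))]
side home [(0.63, array([ 0.6015, -0.1634,  0.0132]))]
scene bead [(0.96, array([ 0.5862, -0.2788,  0.0249]))]
scene flange [(0.95, array([ 0.6105, -0.0756,  0.0393]))]
scene home [(0.96, array([ 0.596 , -0.2015,  0.0239]))]
```

On the deck: bead z 0.024, flange z 0.038, and about 35 mm to go. Releasing.

```bash
python3 -m pendant '[[[0.7,0,0.8,0,10],[0,0,0,0,50],[0,0,0,0,50],[0,0,0,0,50],[0,0,0,0,50],[0,0,20,0,50],[0,0,35,0,50],[0,0,35,0,50]]]'
python3 -m pendant '[[[4,37,0,0,0],[4,37,0,0,0],[4,36,0,0,0],[0,0,0,0,0],[0,0,-40,0,0],[0,0,-40,0,0],[0,0,0,0,0]]]'
python3 - <<'E'
from h import *
avg(3)
for n in ['side','scene']:
    c=cam(n,n+'6.png')
    for t in ['bead','flange','home','grip_center']: print(n,t,find(c,n,t,k=1))
a=cv2.imread('pics/side6.png')[145:265,270:430];b=cv2.imread('pics/scene6.png')[170:290,150:310]
cv2.imwrite('pics/s6.png',np.vstack([cv2.resize(x,(400,300),interpolation=cv2.INTER_CUBIC) for x in (b,a)]))
E
```

```text
time_s: 28.88
eef_pos: [0.603, -0.1571, 0.1858]
eef_rot: [0.001, 0.751, 0.66, 0.0]
wrist_force: [-0.2, 0.1, -1.2]
opening: 0.584
time_s: 29.75
eef_pos: [0.6123, -0.0472, 0.1009]
eef_rot: [-0.003, 0.751, 0.66, -0.002]
wrist_force: [0.1, -0.6, 0.8]
opening: 0.003
t 29.9 F [ 0.18 -0.08  0.6 ] +- [0.43 0.3  0.57] T [ 0.006 -0.006 -0.005] tcp [ 0.61526 -0.04777  0.10462]
side bead [(0.78, array([ 0.59  , -0.2803,  0.0217]))]
side flange [(0.96, array([ 0.6109, -0.0743,  0.0379]))]
side home []
side grip_center [(0.55, array([ 0.5999, -0.1541,  0.1139]))]
scene bead [(0.64, array([ 0.5834, -0.2784,  0.0268]))]
scene flange [(0.92, array([ 0.6116, -0.0761,  0.0411]))]
scene home [(0.82, array([ 0.5939, -0.2001,  0.0236]))]
scene grip_center [(0.46, array([ 0.5985, -0.1569,  0.1099]))]
```

View pics/s6.png

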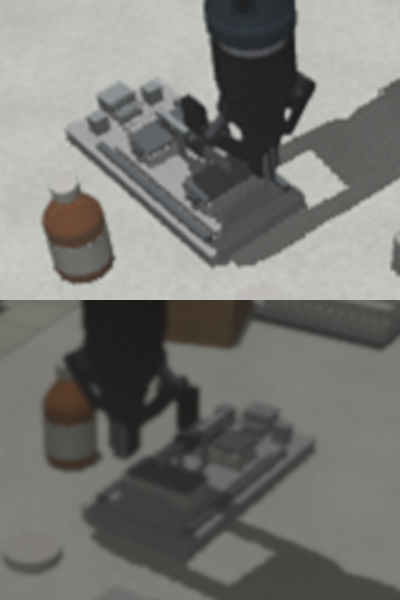

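```bash
python3 -m pendant '[[[0,0,-36,0,0],[0,0,-36,0,0],[0,0,0,0,0],[-0.6,-5,0,0,0],[-0.6,-5,0,0,0],[-0.5,-4,0,0,0],[0,0,0,0,0]]]'
python3 -m pendant '[[[-0.5,-4,0,0,0],[-0.5,-4,0,0,0],[-0.5,-4,0,0,0],[-0.5,-4,0,0,0],[0,0,0,0,0]]]'
python3 - <<'E'
from h import *
avg(3)
for n in ['side','scene']:
    c=cam(n,n+'7.png')
    for t in ['bead','flange']: print(n,t,find(c,n,t,k=1))
E
```

```text
time_s: 31.28
eef_pos: [0.6135, -0.0616, 0.0322]
eef_rot: [0.001, 0.751, 0.66, 0.0]
wrist_force: [-0.5, -0.4, -0.7]
opening: 0.002
time_s: 31.9
eef_pos: [0.6111, -0.0763, 0.0314]
eef_rot: [-0.0, 0.751, 0.66, 0.0]
wrist_force: [-0.7, 4.1, 1.0]
opening: -0.001
t 32.05 F [0.27 5.6  2.53] +- [0.52 0.74 0.22] T [ 0.866 -0.074  0.013] tcp [ 0.61112 -0.0763   0.03145]
side bead [(0.94, array([ 0.5868, -0.287 ,  0.0249]))]
side flange [(0.62, array([ 0.6128, -0.0862,  0.0378]))]
scene bead [(0.85, array([ 0.5857, -0.2869,  0.0292]))]
scene flange [(0.78, array([ 0.6081, -0.0804,  0.0368]))]
```

```bash
python3 -m pendant '[[[-0.4,-3,0,0,0],[-0.4,-3,0,0,0],[-0.4,-3,0,0,0],[-0.4,-3,0,0,0],[0,0,0,0,0]]]'
python3 -m pendant '[[[-0.4,-3,0,0,0],[-0.2,-2,0,0,0],[-0.2,-1.5,0,0,0],[0,0,0,0,0]]]'
python3 -c "
from h import *
avg(3)"
python3 -m pendant '[[[-0.1,-1,0,0,0],[-0.1,-1,0,0,0],[-0.1,-1,0,0,0],[0,0,0,0,0]]]'
python3 -c "
from h import *
avg(3)"
```

```text
time_s: 32.98
eef_pos: [0.6096, -0.0878, 0.0314]
eef_rot: [-0.001, 0.751, 0.66, 0.001]
wrist_force: [-0.3, 7.1, 2.1]
opening: -0.001
time_s: 33.48
eef_pos: [0.6088, -0.0923, 0.0315]
eef_rot: [-0.002, 0.751, 0.661, 0.001]
wrist_force: [2.2, 14.6, 4.3]
opening: -0.001
t 33.625 F [ 1.81 14.78  3.92] +- [0.41 0.22 0.27] T [ 2.282 -0.28   0.024] tcp [ 0.60884 -0.09229  0.03146]
time_s: 34.12
eef_pos: [0.6085, -0.096, 0.0314]
eef_rot: [-0.001, 0.751, 0.661, 0.001]
wrist_force: [1.4, 11.5, 3.8]
opening: 0.003
t 34.275 F [ 0.49 11.68  3.66] +- [0.35 0.56 0.4 ] T [ 1.875 -0.22  -0.005] tcp [ 0.60846 -0.09596  0.03144]
```

```bash
python3 -m pendant '[[[-0.1,-1,0,0,0],[-0.1,-1,0,0,0],[0,0,0,0,0]]]'
python3 -m pendant '[[[-0.1,-1,0,0,0],[-0.1,-1,0,0,0],[0,0,0,0,0]]]'
python3 -m pendant '[[[-0.1,-1,0,0,0],[0,0,0,0,0]]]'
python3 - <<'E'
from h import *
avg(3)
for n in ['side','scene']:
    c=cam(n,n+'8.png')
    for t in ['bead','flange','plate','home']: print(n,t,find(c,n,t,k=1))
E
```

```text
time_s: 34.65
eef_pos: [0.6082, -0.0987, 0.0315]
eef_rot: [-0.001, 0.751, 0.661, 0.001]
wrist_force: [0.3, 8.7, 2.3]
opening: -0.001
time_s: 35.02
eef_pos: [0.6081, -0.1006, 0.0315]
eef_rot: [-0.001, 0.751, 0.661, 0.001]
wrist_force: [1.7, 9.5, 2.9]
opening: 0.002
time_s: 35.28
eef_pos: [0.608, -0.1009, 0.0315]
eef_rot: [-0.001, 0.751, 0.661, 0.001]
wrist_force: [2.0, 13.2, 3.4]
opening: 0.001
t 35.425 F [ 1.56 12.7   3.37] +- [0.37 0.23 0.25] T [ 1.943 -0.228 -0.002] tcp [ 0.60804 -0.10083  0.03146]
side bead [(0.87, array([ 0.5856, -0.3116,  0.0252]))]
side flange []
side plate [(0.96, array([ 0.5982, -0.1961,  0.0172]))]
side home [(0.67, array([ 0.6011, -0.202 ,  0.0152]))]
scene bead [(0.65, array([ 0.5789, -0.3101,  0.0258]))]
scene flange [(0.67, array([ 0.6066, -0.1103,  0.0383]))]
scene plate [(0.59, array([ 0.5926, -0.2014,  0.0245]))]
scene home []
```

```bash
python3 -m pendant '[[[-0.1,-1,0,0,0],[0,0,0,0,0]]]'
python3 -m pendant '[[[-0.1,-1,0,0,0],[-0.1,-1,0,0,0],[0,0,0,0,0],[0,0,0,0,0]]]'
```

```text
time_s: 36.17
eef_pos: [0.608, -0.1009, 0.0315]
eef_rot: [-0.002, 0.751, 0.661, 0.002]
wrist_force: [2.0, 16.4, 3.9]
opening: 0.001
time_s: 36.67
eef_pos: [0.608, -0.1009, 0.0315]
eef_rot: [-0.003, 0.751, 0.661, 0.003]
wrist_force: [3.0, 22.9, 5.5]
opening: 0.002
```

It is hard against the stops: no motion from 9 to 23 N, and the clip peak was passed. Backing off and checking.

```bash
python3 -m pendant '[[[0.5,5,0,0,0],[2,15,0,0,0],[3,20,0,0,0],[0,0,50,0,0],[0,20,60,0,0],[0,30,60,0,0],[0,40,30,0,0],[0,0,0,0,0]]]'
python3 - <<'E'
from h import *
st()
for n in ['side','scene']:
    c=cam(n,n+'9.png')
    for t in ['bead','flange','plate','home','dish_a','reagent','grip_center']: print(n,t,find(c,n,t))
c=cam('wrist','w9.png')
a=cv2.imread('pics/side9.png')[145:265,270:430];b=cv2.imread('pics/scene9.png')[170:290,150:310]
cv2.imwrite('pics/s9.png',np.vstack([cv2.resize(x,(400,300),interpolation=cv2.INTER_CUBIC) for x in (b,a)]))
E
```

```text
time_s: 37.67
eef_pos: [0.6147, 0.0243, 0.2304]
eef_rot: [0.002, 0.75, 0.662, 0.002]
wrist_force: [0.2, -0.7, -1.1]
opening: 0.0
t 37.675 tcp [0.6147 0.0243 0.2304] jawY [ 0.992 -0.124  0.007] z [ 0.007 -0.001 -1.   ] F [ 0.22 -0.74 -1.14] T [-0.035 -0.01   0.015] op 0.0
side bead [(0.82, array([ 0.5841, -0.3121,  0.0243]))]
side flange [(0.97, array([ 0.6111, -0.1112,  0.0341])), (0.25, array([ 0.5953, -0.1983,  0.0189]))]
side plate [(0.84, array([ 0.599 , -0.1973,  0.0164])), (0.42, array([ 0.5933, -0.248 ,  0.028 ]))]
side home [(0.63, array([ 0.5971, -0.204 ,  0.0159]))]
side dish_a [(0.69, array([6.911e-01, 6.700e-03, 6.000e-04]))]
side reagent [(0.92, array([ 0.7565, -0.1803, -0.0047]))]
side grip_center [(0.61, array([ 0.5957, -0.1906,  0.1122])), (0.57, array([ 0.5983, -0.1961,  0.018 ]))]
scene bead [(0.88, array([ 0.5843, -0.31  ,  0.0292]))]
scene flange [(0.9, array([ 0.6057, -0.1091,  0.0416]))]
scene plate [(0.88, array([ 0.593 , -0.2039,  0.0239])), (0.22, array([ 0.5922, -0.1932,  0.1115]))]
scene home [(0.7, array([ 0.5954, -0.1983,  0.0245]))]
scene dish_a [(0.83, array([0.3816, 0.0176, 0.0014])), (0.83, array([ 0.6899,  0.0056, -0.    ]))]
scene reagent [(0.83, array([ 0.753 , -0.1784,  0.0033])), (0.57, array([ 0.6064, -0.1117,  0.0388]))]
scene grip_center [(0.61, array([ 0.5971, -0.1914,  0.1141])), (0.56, array([ 0.598 , -0.194 , -0.0008]))]
```

View pics/s9.png

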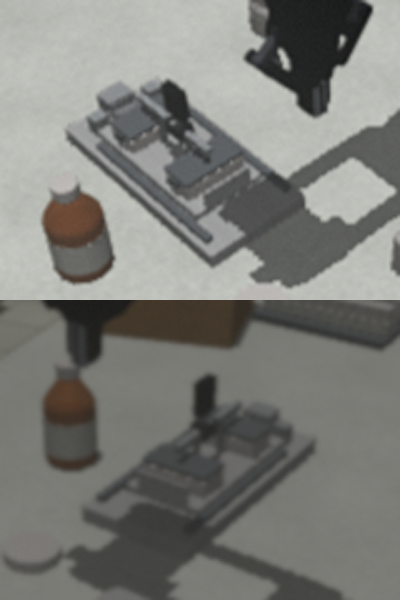

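```bash
python3 -c "
from h import *
print(order.hand_in()); st()"
```

```text
the job is handed in; nothing more can be done
None
the job is handed in; nothing more can be done
```

The plate is home in the dock against the stops, the gripper is clear of everything, and the job is handed in at about 38 s of the 72 s.

- **Balance:** I felt the lifting force with the carriage near each end of the rail, which put the balance point about 10 mm off the middle, towards the flange. A trial lift there showed about 1.2° of tilt, so I moved the carriage to about -8.5 mm. Image tracking then put the tilt within about half a degree at a 6 mm lift. The load was about 7 N.
- **Carry and set-down:** The plate went straight up off the pins, was carried slowly, and landed flat between the guides. Bead and flange heights on the deck were 0.024 m and 0.038 m, as they should be.
- **Push home:** The push peaked at about 15 N, fell to about 9 N, then hit a hard stop that did not move up to 23 N.
- **Last checks:** After I let go, the bead stayed at y ≈ -0.311 and the plate's origin was within about 4 mm of home, with no spring-back. The one dish and the bottle I checked by position near the end had not moved; the other bystanders were not checked again.

**Not certain:**
- **Clip:** I did not see the jaw directly. That it snapped is inferred from the drop in force and the plate staying put.
- **Tilt:** After the full lift, the network's points suggested about 1°, which is within their error. Tilt was not measured while carrying, and the feeling lifts rocked the plate by an estimated 2° at most.

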